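# Press a label holder home behind the reagent shelf's lip

### The arm

A 6-joint arm with a two-finger parallel gripper is mounted at the origin on the work surface. World frame = base frame: x ahead of the robot, y to its left, z up, the work surface at z = 0. Lengths are in m, angles in rad, forces in N, time in s.
With the tool pointing down it reaches from about 0.375 to 0.825 m from the base axis. Payload 5.5 kg.
Tool frame: the origin (TCP) lies midway between the tips of the shut fingers; the grasp point (between the pads) lies 19 mm behind it; z points along the fingers, x is the direction in which the jaws open and shut, and the axes are right-handed (so a half turn about z gives the same grasp; the last joint's range is limited). The gripper opens to 85 mm and grips with 20 to 120 N. Pads are 22 mm wide; open, the fingers measure 114 mm over their backs; the gripper's body (76 mm by 85 mm) begins 54 mm behind the grasp point. The pads swing forward as they close: fully open they stand 13 mm farther back than shut.
Start: joints at [1.217, 0.314, -0.047, 1.21, 0, 1.571], TCP at [0.208, 0.563, 0.231] pointing down, gripper open.
Joint ranges: [-2.67, 2.67], [-0.69, 1.73], [-1.03, 1.25], [-2.08, 2.16], [-1.42, 1.45], [-3.14, 3.14]. Speed limits (rad/s): [2.39, 2.39, 3.01, 3.14, 3.14, 3.14].

### API

Orientations are given as [roll, pitch, yaw] about the fixed x, y, z axes, in that order (R = Rz(yaw) Ry(pitch) Rx(roll)).
In Python, from workcell import r gives the robot as it stands.
- The arm moves only by the tool servo_tool, never from a script. Its argument "commands" is a list that holds one entry, the list of rows, each a list of 7 numbers: the shift along the tool's x, y, z in m, then the turn, a rotation vector about the tool's x, y, z in degrees, then the opening, from 0 (shut) to 1 (fully open). In form: [[[dx, dy, dz, ax, ay, az, jaw], ...]]. A call has exactly 10 rows; each row is the pose to reach, as a shift and turn from the pose commanded when the call began, along the tool's axes at that moment; what a row does not reach only later rows make up. A row lasts 1/10 s, in which the tool goes at most 50 mm and 8.59 degrees, less where a joint would pass 70% of its speed; a pose out of reach is approached as far as the arm can. A call with a gripper value outside its range is refused whole. The fingers move at their own pace and stop on an object; the grip force is fixed at half the most. Time passes only in rows, so rows that repeat a pose let the fingers close, or fill a call up. It gives the time, the measured TCP pose, the force and the opening at its end, in the units of the state.
- r.get_obs(): the state, without advancing time (a new reading comes with each control period).
- r.capture(name): name is "side" or "top"; returns (picture, depth): 384x512x3 uint8, red, green, blue; 384x512 float32, m along the optical axis (not along the pixel's ray), 0 where there is no reading.
- r.camera_model(name): a dict with "K" (3x3 intrinsics, pixels), "D" ([k1, k2, p1, p2, k3] as OpenCV has them; the pictures are not rectified), "extrinsics" (4x4, takes a point from world to camera coordinates). Camera axes: x right, y up, looking along -z (the intrinsics and any distortion apply to the point x, -y, -z); pixel columns grow to the right and rows downward; lengths in m; the calibration is good to about 2 mm. A picture is of the moment at which its call begins. camera_model takes no time and is no camera call.
- r.close_job(): hands the job in, once; it reports no verdict.
Trained networks look in the newest picture that a camera, given by its name, has taken for a name from the list of things; names that differ only in an ending like _2 or _b are one class to them, and where a whole thing is asked for, a point or a joint stands for the part that bears it (a point fixed in the world has none). Each returns a list of dicts, best first, with "p" (0 to 1); they miss things now and then, are a little off and sometimes report something else, mostly with a low value. They report only what shows in the picture. A call takes as long as a camera call. They do not tell look-alikes from the thing itself.
- r.cut_out(label, camera): "region" (384x512 bool, what is visible of it) and "position" ([column, row] in pixels, amid what is visible of it).
The state is a dict: "clock": time; "joint_pos": joint angles; "qd": joint speeds; "joint_efforts": joint torques, N m; "position": TCP position; "eef_rot": TCP orientation; "contact_force": force on the tool from outside, world axes, zero at the start; "ft_torque": the same for the moment, N m; "gripper_width": finger opening in m.
Only numpy, scipy, OpenCV 4.12 (cv2) and the standard library are available. Lean on these libraries where they do the work, as an engineer would, in place of code of your own. Each camera call takes 0.05 s, during which the arm holds its last target. There are 200 camera calls.

### The job

Gently lift the loose label holder straight up out of its grey stand, slide its tongue down behind the front lip of the reagent shelf at the empty place, card facing outwards, and push it down against the spring until it is fully home. Finish while still holding it pressed home in the gripper, so that its locking screw could be tightened. The plastic is brittle: do not squeeze or push it hard, and leave the bottle, beaker and jars alone.

Things in the scene. Friction and masses are not known exactly. Their poses are not given: they have to be found in the camera images.
- holder_grip (a point): Centre of the thick upper part of the loose white plastic label holder, where to grip it: this part is 12 mm thick (own x), 90 wide (y), 60 tall (z), upright, z up, a paper card on its -x front. Starts 76 mm above the bench, hanging freely by its shoulders in the grey stand. About 70 g. Cracks if squeezed with over 70 N a finger or pushed on the shelf with over 40 N.
- holder_tip (a point): Middle of the lower end of the holder's tongue, 70 mm below holder_grip. The tongue hangs centred under the upper part: 5 mm thick, 60 mm wide, 40 mm long. The upper part overhangs it 15 mm at each side: these undersides are the shoulders.
- holder_face (a point): Centre of the holder's front face (with the paper card), 6 mm along the holder's own -x from holder_grip.
- shelf: Fixed low grey reagent shelf, 340 mm wide (y), 200 deep, its top 90 mm above the bench, an aluminium lip along its front. Origin on the bench under the centre of the empty place; z up, x from the lip back into the shelf, y along the lip. The lip reaches 15 mm to -x of the origin.
- pocket (a point): Centre of the mouth of the empty place, level with the rim, 90 mm above the shelf's origin, same axes. Pocket open upwards, between lip and shelf: 8 mm wide (x +-4 mm), 70 mm long (y +-35 mm); the top 8 mm of its long sides flare at 45 degrees to 24 mm wide at the rim, guiding the tongue in. When the holder is home, holder_grip is 30 mm above this point.
- pocket_spring (a point): Hidden in the pocket, 30 mm below its mouth: where the tongue first meets a sprung shoe. It pushes up with 3 N there, 0.5 N more per mm, 8 N when home 10 mm deeper, where the holder's shoulders meet the rim at the pocket's ends, a hard stop. Let go, the holder springs up. This marks the untouched shoe's top and does not move.
- neighbour (a point): Centre of the upper part of a like holder already fitted (fixed), 108 mm along the shelf's +y from the empty place; its top is 150 mm above the bench, its card faces -x of the shelf.
- stand: Fixed grey stand, a block 50 x 120 mm (x, y), 46 mm tall, in whose pocket the tongue hangs loosely, 40 mm deep; origin under its centre on the bench, axes parallel to the holder's at the start.
- beaker: Loose glass beaker, 64 mm across, 85 mm tall; origin under its centre. Leave alone.
- reagent_bottle: Loose white bottle, 60 mm across, 130 mm tall; origin under its centre. Leave alone.
- jar_a: Loose amber jar on the shelf board, 56 mm across, 75 mm tall; origin under its centre. Leave alone.
- jar_b: Loose white jar on the shelf board, 56 mm across, 85 mm tall; origin under its centre. Leave alone.
There are look-alikes about, which are no part of the job. Of the things like the part that bears holder_grip, leave any that is orange; of the rest the larger one is meant.

How it is judged:
On the way, in this order (a step that is already met when the one before it is completed fails the run):
1. the holder is lifted clear of its stand (z of holder_grip in the frame of stand above 0.13 m), for 0.1 s.
2. its tongue is behind the lip, at least 15 mm deep (z of holder_grip in the frame of shelf below 0.145 m and x of holder_grip in the frame of shelf between -0.008 and 0.008 m and y of holder_grip in the frame of shelf between -0.009 and 0.009 m), for 0.1 s.
At the end, for the whole second after the job is handed in: The holder sits in the empty place, tongue behind the lip, upright within 7 degrees, card outwards, its shoulders within 3.5 mm of the rim, pressing on the shelf's spring with more than 4 N, and the fingers still hold it (z of holder_grip in the frame of shelf between 0.115 and 0.1235 m and x of holder_grip in the frame of shelf between -0.006 and 0.006 m and y of holder_grip in the frame of shelf between -0.009 and 0.009 m and x of holder_face in the frame of shelf below 0 m and angle between holder_grip's own z axis and vertical below 0.12 rad and contact force between holder and shelf above 4 N and contact force between the fingers and holder above 2 N); the arm keeps its last pose, push and grip.
It fails at once if the holder is pushed against the shelf with more than 40 N (contact force between holder and shelf above 40 N).
It fails at once if the holder is squeezed with more than 70 N a finger (contact force between the fingers and holder above 140 N).
It fails at once if the beaker, the bottle or a jar is moved by more than 20 mm or tipped (distance of any of beaker, reagent_bottle, jar_a, jar_b from where it was at the start of the episode above 0.02 m or angle between any of beaker, reagent_bottle, jar_a, jar_b's own z axis and vertical above 0.35 rad).
It also fails if it takes over 42 s, if anything falls off the work surface, if the arm or the gripper's body presses on something with over 40 N, if the wrist force passes 120 N, or if a joint passes its speed limit or range.

## Working session

There is one attempt and no reset: what is moved stays moved. The work goes in short steps, Python scripts to look and compute and a tool call to move; the robot and the scene stay as the last step left them, time stands still between calls to the robot, and variables do not carry over. Pictures are saved under pics/ and viewed, about 8 in all and at most 12, crops included, and the job is handed in when it is done.

Besides the shell and the picture viewer there is one more tool, called after "Emit:" as name([rows], argument=value, ...), one row to a line, values as JSON. servo_tool: Moves the arm, as the interface text tells. Its arguments: {"type":"object","properties":{"commands":{"type":"array","items":{"type":"array","items":{"type":"array","items":{"type":"number"}}}}},"required":["commands"]}

```bash
ls; mkdir -p pics
cat > h.py <<'E'
import numpy as np, cv2
from workcell import r
def world(name, depth, uv):
    m=r.camera_model(name); K=np.array(m["K"],float); D=np.array(m["D"],float); E=np.array(m["extrinsics"])
    uv=np.asarray(uv,float).reshape(-1,2)
    d=depth[uv[:,1].astype(int),uv[:,0].astype(int)]
    n=cv2.undistortPoints(uv[:,None],K,D)[:,0]
    pc=np.c_[n[:,0]*d,-n[:,1]*d,-d]
    return (pc-E[:3,3])@E[:3,:3]
def proj(name,P):
    m=r.camera_model(name); K=np.array(m["K"],float); D=np.array(m["D"],float); E=np.array(m["extrinsics"])
    pc=np.asarray(P,float).reshape(-1,3)@E[:3,:3].T+E[:3,3]
    pc=pc*[1,-1,-1]
    return cv2.projectPoints(pc,np.zeros(3),np.zeros(3),K,D)[0][:,0]
E
python3 - <<'E'
from h import *
np.set_printoptions(precision=4,suppress=True)
ims=[]
for c in("top","side"):
    im,d=r.capture(c); np.savez(f"{c}0.npz",im=im,d=d); ims.append(im)
    E=np.array(r.camera_model(c)["extrinsics"]); print(c,"cam at",-E[:3,:3].T@E[:3,3])
    for l in("holder_grip","neighbour","shelf","stand","beaker","reagent_bottle","jar_a"):
        for o in r.cut_out(l,c):
            v,u=np.nonzero(o["region"]&(d>0))
            if len(u)<5: continue
            P=world(c,d,np.c_[u,v]); print(c,l,round(o["p"],2),np.round(o["position"]),len(u),np.median(P,0),np.percentile(P,3,0),np.percentile(P,97,0))
for c,i in zip(("top","side"),ims): cv2.imwrite(f"pics/{c}0.png",i[...,::-1])
print(r.get_obs())
E
```

```text
pics
top cam at [ 0.4804 -0.0503  0.9703]
top holder_grip 0.71 [358. 199.] 248 [ 0.5521 -0.3069  0.0613] [ 0.5248 -0.3204  0.0053] [ 0.5781 -0.293   0.0735]
top holder_grip 0.67 [412. 228.] 163 [ 0.4789 -0.4341  0.0662] [ 0.465  -0.4645  0.0023] [ 0.4929 -0.4113  0.0707]
top holder_grip 0.22 [196. 170.] 11260 [0.6235 0.0881 0.0896] [ 0.5242 -0.0686  0.0848] [0.7398 0.2512 0.0937]
top neighbour 0.68 [197. 170.] 11222 [0.6239 0.0883 0.0896] [ 0.5252 -0.0683  0.0846] [0.739  0.2503 0.1045]
top shelf 0.95 [195. 171.] 11273 [0.624  0.0885 0.0896] [ 0.5252 -0.0685  0.0849] [0.7402 0.2514 0.0957]
top stand 0.7 [197. 172.] 11137 [0.623  0.0881 0.0896] [ 0.5246 -0.0681  0.0852] [0.7384 0.2506 0.0935]
top stand 0.59 [356. 237.] 729 [ 0.4561 -0.2993  0.0453] [ 0.4243 -0.3685  0.0127] [ 0.4764 -0.2557  0.0485]
top beaker 0.8 [265. 286.] 602 [ 0.3407 -0.0672  0.0197] [ 0.3186 -0.0932  0.0003] [ 0.3774 -0.0399  0.0857]
top reagent_bottle 0.8 [381. 127.] 662 [ 0.7272 -0.3594  0.0864] [ 0.7077 -0.3836  0.0183] [ 0.7573 -0.3421  0.1303]
top jar_a 0.9 [151. 133.] 705 [0.7033 0.1765 0.1724] [0.6834 0.1
[... 1294 characters left out ...]
8  0.1663]
side jar_a 0.64 [298. 138.] 574 [0.7103 0.1606 0.142 ] [0.6882 0.1516 0.0959] [0.7378 0.1909 0.1771]
side jar_a 0.16 [211. 309.] 1205 [ 0.4585 -0.3509  0.0458] [ 0.4293 -0.3808  0.0076] [ 0.4821 -0.2674  0.0489]
{'clock': 0.8, 'joint_pos': array([ 1.217 ,  0.3135, -0.0471,  1.2102, -0.    ,  1.5708]), 'qd': array([ 0.0003, -0.0007, -0.0005,  0.0004,  0.0008,  0.0003]), 'joint_efforts': array([  0.0011, -53.939 ,  34.0032,   0.001 ,  -0.0001,   0.    ]), 'position': array([0.2079, 0.5628, 0.2313]), 'eef_rot': array([ 3.1415, -0.    ,  1.217 ]), 'contact_force': array([ 0.5821,  0.1032, -0.4644]), 'ft_torque': array([-0.0423, -0.0195,  0.0267]), 'gripper_width': 0.08508451527904928}
```

Run:
```python
import cv2
for c,(x0,x1,y0,y1) in dict(top=(90,490,90,310),side=(130,430,100,390)).items():
    i=cv2.imread(f"pics/{c}0.png")[y0:y1,x0:x1]; cv2.imwrite(f"pics/{c}0c.png",cv2.resize(i,None,fx=2,fy=2,interpolation=cv2.INTER_CUBIC))
```

```text
(no output)
```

View pics/top0c.png

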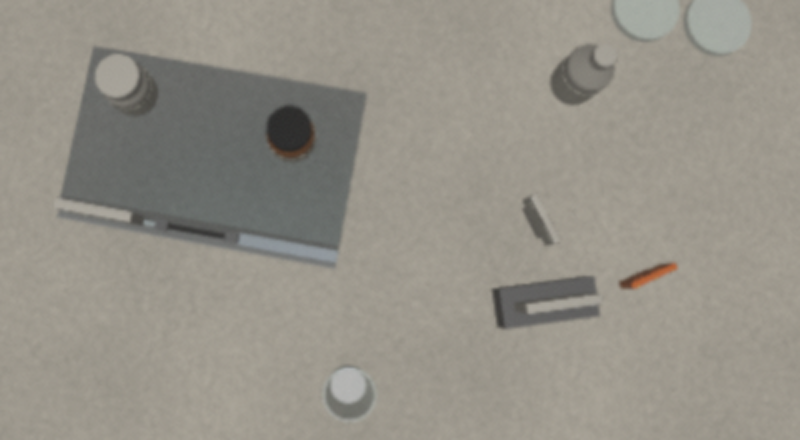

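View pics/side0c.png

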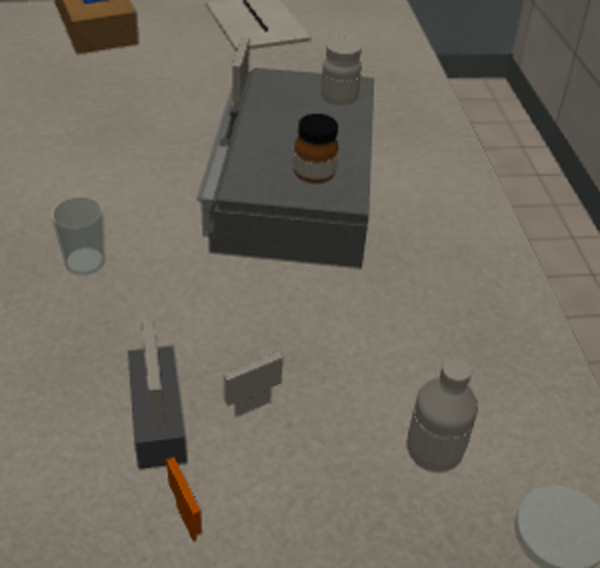

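Candidates (full top-picture pixels): white holder in the grey stand (371,241), small white look-alike (360,200), and an orange one (414,227). The meant one is the larger white one in the stand. The pocket's dark slot is at about (188,205), and the neighbour holder at (137,195). Next I'll measure the poses and check close crops.

```bash
cat > fit.py <<'E'
from h import *
np.set_printoptions(precision=4,suppress=True)
def cloud(c,z):
    d=z["d"]; v,u=np.nonzero(d>0); return world(c,d,np.c_[u,v]),np.c_[u,v],z["im"][v,u]
def rect(P):
    (cx,cy),(w,h),a=cv2.minAreaRect((P[:,:2]*1000).astype(np.float32))
    if w<h: w,h,a=h,w,a+90
    return np.round([cx,cy,w,h,(a+180)%180],1)
E
python3 - <<'E'
from fit import *
for c in("top","side"):
    P,uv,col=cloud(c,np.load(f"{c}0.npz"))
    def box(x0,x1,y0,y1,z0,z1): return np.all((P>[x0,y0,z0])&(P<[x1,y1,z1]),1)
    for n,b in dict(holdertop=(.42,.5,-.40,-.22,.095,.115),holderall=(.42,.5,-.40,-.22,.06,.115),standtop=(.40,.52,-.40,-.22,.04,.05),nbtop=(.48,.6,.1,.35,.14,.16),nball=(.48,.6,.1,.35,.11,.16),shelftop=(.45,.8,-.15,.3,.084,.096)).items():
        m=box(*b); 
        if m.sum()>3: print(c,n,m.sum(),rect(P[m]),"z",np.percentile(P[m][:,2],[5,50,95]),"mean",P[m].mean(0))
# close crops of each holder and the pocket
t=np.load("top0.npz")["im"][...,::-1]; s=np.load("side0.npz")["im"][...,::-1]
f=lambda i,x,y,w=56,h=42:cv2.convertScaleAbs(cv2.resize(i[y-h//2:y+h//2,x-w//2:x+w//2],(392,294),interpolation=cv2.INTER_CUBIC),alpha=1.3)
cv2.imwrite("pics/crops.png",np.vstack([np.hstack([f(t,365,240),f(s,206,295,72,54)]),np.hstack([f(t,170,200,100,75),f(s,250,165,100,75)])]))
print(proj("top",[[.456,-.305,.106]]),proj("side",[[.456,-.305,.106]]))
E
```

```text
top holdertop 212 [ 450.4 -317.2   90.6   12.3   96. ] z [0.1022 0.1052 0.1078] mean [ 0.4504 -0.3161  0.1052]
top holderall 264 [ 450.4 -317.1   90.9   12.3   96. ] z [0.0705 0.1048 0.1077] mean [ 0.4508 -0.3128  0.1001]
top standtop 733 [ 450.5 -316.7  121.6   50.6   95.9] z [0.0426 0.0455 0.048 ] mean [ 0.4508 -0.3127  0.0454]
top nbtop 223 [567.  216.9  89.8  12.2  78.1] z [0.1464 0.1496 0.1516] mean [0.5666 0.2155 0.1493]
top nball 263 [566.7 216.9  90.1  12.8  78.1] z [0.1238 0.1492 0.1514] mean [0.5655 0.2128 0.1459]
top shelftop 10720 [636.8  92.6 341.5 215.8  78.6] z [0.0867 0.0896 0.0922] mean [0.6309 0.0848 0.0895]
side holdertop 240 [ 454.6 -320.6   91.7   12.2   95.7] z [0.1005 0.1064 0.1083] mean [ 0.4552 -0.3255  0.1059]
side holderall 315 [ 454.4 -320.7   91.9   12.5   95.7] z [0.071 0.106 0.108] mean [ 0.4558 -0.3339  0.0998]
side standtop 947 [ 454.2 -319.3  122.6   50.9   95.8] z [0.0438 0.0463 0.0483] mean [ 0.4549 -0.3278  0.0462]
side nbtop 79 [569.2 212.5  88.8  12.7  79.9] z [0.1421 0.1497 0.1514] mean [0.5684 0.2064 0.1486]
side nball 149 [569.1 211.7  90.6  12.7  79.9] z [0.1131 0.1421 0.1512] mean [0.5678 0.1986 0.1376]
side shelftop 4371 [638.4  89.3 345.8 215.4  78.4] z [0.0872 0.0898 0.092 ] mean [0.6288 0.0565 0.0897]
[[366.8934 239.2892]] [[206.4893 270.9459]]
```

View pics/crops.png

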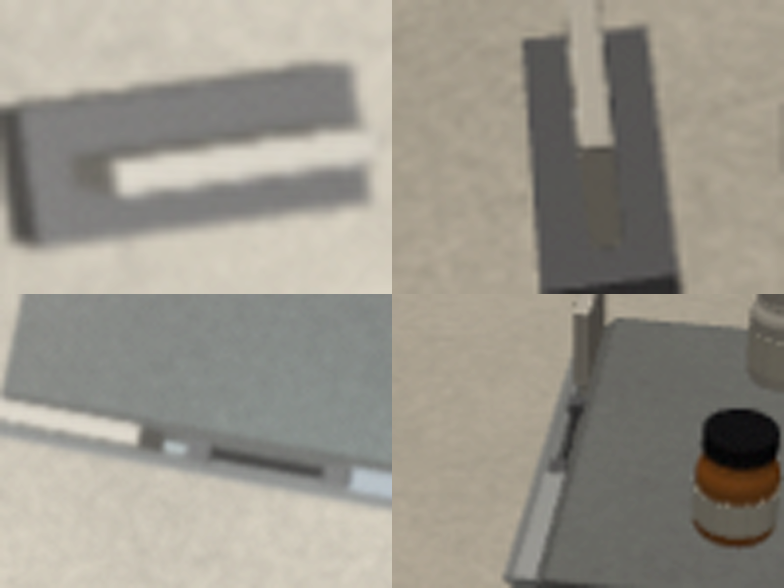

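```bash
cat > go.py <<'E'
from h import *
from scipy.spatial.transform import Rotation as Ro
np.set_printoptions(precision=4,suppress=True)
def delta(p,yaw,o=None):
    """tool-frame shift (m) and turn (deg) from the present pose to TCP p pointing down at yaw (rad)"""
    o=o or r.get_obs(); R=Ro.from_euler("xyz",o["eef_rot"]); G=Ro.from_euler("xyz",[np.pi,0,yaw])
    return np.r_[R.inv().apply(np.asarray(p)-o["position"]),(R.inv()*G).as_rotvec(degrees=True)]
E
python3 - <<'E'
from go import *
print(delta([.40,.20,.25],.65)); print(delta([.4524,-.3188,.19],.103))
o=dict(position=np.array([.4,.2,.25]),eef_rot=[np.pi,0,.65]); print(delta([.4524,-.3188,.15],.103,o))
E
```

```text
[-0.2738  0.3059 -0.0187  0.0019 -0.003  32.4879]
[-0.7423  0.5348  0.0413  0.001  -0.0035 63.8287]
[-0.2723  0.4447  0.1     0.     -0.     31.3408]
```

Emit:
servo_tool([
  [[-0.027,0.03,-0.002,0,0,3,1],[-0.055,0.061,-0.004,0,0,6.5,1],[-0.082,0.092,-0.006,0,0,10,1],[-0.11,0.122,-0.008,0,0,13,1],[-0.137,0.153,-0.01,0,0,16.5,1],[-0.164,0.183,-0.012,0,0,20,1],[-0.192,0.214,-0.014,0,0,23,1],[-0.219,0.245,-0.016,0,0,26,1],[-0.246,0.275,-0.018,0,0,29,1],[-0.274,0.306,-0.019,0,0,32.5,1]],
])

```text
clock: 1.8
position: [0.4006, 0.1984, 0.2508]
eef_rot: [3.141, -0.001, 0.648]
contact_force: [1.1, 0.2, -0.4]
gripper_width: 0.0857
```

Emit:
servo_tool([
  [[-0.025,0.04,0,0,0,3,1],[-0.049,0.08,0,0,0,6,1],[-0.074,0.12,0,0,0,9,1],[-0.099,0.162,0,0,0,12,1],[-0.124,0.202,0,0,0,15,1],[-0.148,0.243,0.01,0,0,18,1],[-0.173,0.283,0.02,0,0,21,1],[-0.198,0.323,0.03,0,0,24,1],[-0.223,0.364,0.04,0,0,27,1],[-0.247,0.404,0.05,0,0,30,1]],
])

```text
clock: 2.8
position: [0.4476, -0.2736, 0.2001]
eef_rot: [3.141, -0.001, 0.123]
contact_force: [1.2, 0.1, 0.1]
gripper_width: 0.0856
```

Run:
```python
from go import *
print(r.get_obs()["position"],delta([.4524,-.3188,.15],.103),delta([.4524,-.3188,.058],.103))
```

```text
[ 0.4476 -0.2736  0.2001] [-0.0009  0.0454  0.0502  0.0243 -0.0413  1.174 ] [-0.001   0.0454  0.1422  0.0243 -0.0413  1.174 ]
```

Emit:
servo_tool([
  [[0,0.015,0.015,0,0,0.6,1],[-0.001,0.03,0.03,0,0,1.2,1],[-0.001,0.045,0.045,0,0,1.2,1],[-0.001,0.045,0.06,0,0,1.2,1],[-0.001,0.045,0.075,0,0,1.2,1],[-0.001,0.045,0.09,0,0,1.2,1],[-0.001,0.045,0.105,0,0,1.2,1],[-0.001,0.045,0.12,0,0,1.2,1],[-0.001,0.045,0.134,0,0,1.2,1],[-0.001,0.045,0.142,0,0,1.2,1]],
])

```text
clock: 3.8
position: [0.4518, -0.3147, 0.0567]
eef_rot: [-3.14, 0.001, 0.107]
contact_force: [-0.3, 0.5, 0.1]
gripper_width: 0.0854
```

Run:
```python
from go import *
print(r.get_obs()["position"],r.get_obs()["contact_force"],delta([.4524,-.3188,.058],.103))
im,d=r.capture("side"); cv2.imwrite("pics/g1.png",cv2.resize(im[230:350,140:290,::-1],None,fx=4,fy=4,interpolation=cv2.INTER_CUBIC))
```

```text
[ 0.4518 -0.3147  0.0567] [-0.3311  0.519   0.0915] [ 0.0001  0.0042 -0.0013 -0.0878  0.0845  0.2354]
```

View pics/g1.png

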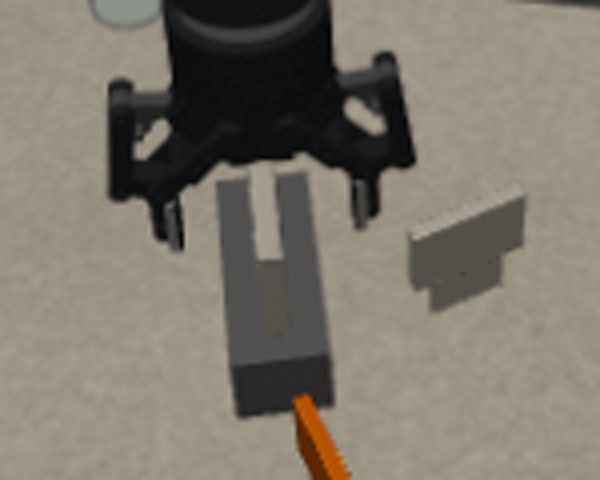

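The open fingers straddle the white holder, at about (265,215) in the crop, roughly centred. I'll shift 4 mm along tool y and close.

Emit:
servo_tool([
  [[0,0.004,0,0,0,0,1],[0,0.004,0,0,0,0,0.5],[0,0.004,0,0,0,0,0.3],[0,0.004,0,0,0,0,0],[0,0.004,0,0,0,0,0],[0,0.004,0,0,0,0,0],[0,0.004,0,0,0,0,0],[0,0.004,0,0,0,0,0],[0,0.004,0,0,0,0,0],[0,0.004,0,0,0,0,0]],
])

```text
clock: 4.85
position: [0.4529, -0.3202, 0.0585]
eef_rot: [3.141, -0.0, 0.105]
contact_force: [-2.1, -0.5, 4.1]
gripper_width: 0.0112
```

Emit:
servo_tool([
  [[0,0,-0.005,0,0,0,0],[0,0,-0.015,0,0,0,0],[0,0,-0.03,0,0,0,0],[0,0,-0.045,0,0,0,0],[0,0,-0.06,0,0,0,0],[0,0,-0.08,0,0,0,0],[0,0,-0.1,0,0,0,0],[0,0,-0.12,0,0,0,0],[0,0,-0.14,0,0,0,0],[0,0,-0.15,0,0,0,0]],
])

```text
clock: 5.85
position: [0.4536, -0.3205, 0.2108]
eef_rot: [3.14, -0.002, 0.105]
contact_force: [0.4, -0.8, -0.9]
gripper_width: 0.0111
```

Emit:
servo_tool([
  [[0,0,0,0,0,7,0],[0,0,0,0,0,14,0],[0,0,0,0,0,21,0],[0,0,0,0,0,28,0],[0,0,0,0,0,35,0],[0,0,0,0,0,42,0],[0,0,0,0,0,49,0],[0,0,0,0,0,55,0],[0,0,0,0,0,60,0],[0,0,0,0,0,60,0]],
])

```text
clock: 6.85
position: [0.4527, -0.3199, 0.2081]
eef_rot: [3.141, 0.001, -0.942]
contact_force: [-1.0, 0.3, -0.4]
gripper_width: 0.0113
```

Run:
```python
from go import *
o=r.get_obs(); print(o["position"],o["joint_pos"],o["gripper_width"])
im,d=r.capture("side"); p=proj("side",o["position"])[0].astype(int); print(p)
x,y=max(p[0]-75,0),max(p[1]-60,0)
cv2.imwrite("pics/g2.png",cv2.convertScaleAbs(cv2.resize(im[y:y+120,x:x+150,::-1],None,fx=4,fy=4,interpolation=cv2.INTER_CUBIC),alpha=1.3))
```

```text
[ 0.4527 -0.3199  0.2081] [-0.6152  0.2386 -0.1997  1.1331  0.0001  1.8977] 0.01126467425806496
[200 238]
```

View pics/g2.png

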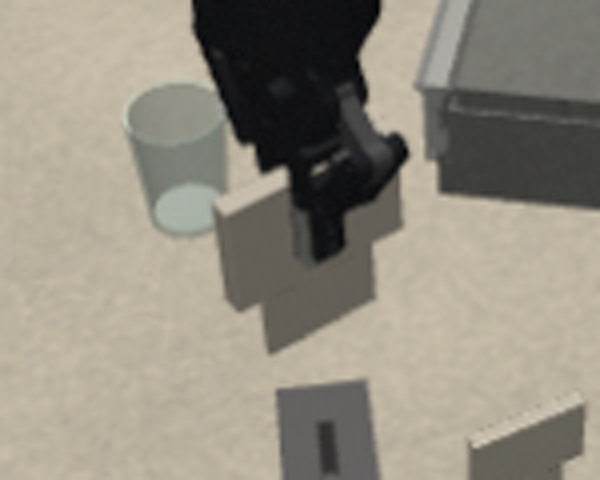

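The held holder's visible face (crop (310,230), tool +x side) is plain, with no card, so the card should be on the tool -x side. I'll turn it while travelling to confirm on the other face.

Emit:
servo_tool([
  [[0,0,-0.005,0,0,-8,0],[0,0,-0.01,0,0,-16,0],[0,0,-0.015,0,0,-24,0],[0,0,-0.02,0,0,-32,0],[0,0,-0.025,0,0,-40,0],[0,0,-0.03,0,0,-48,0],[0,0,-0.035,0,0,-56,0],[0,0,-0.04,0,0,-64,0],[0,0,-0.045,0,0,-72,0],[0,0,-0.05,0,0,-80,0]],
])

```text
clock: 7.9
position: [0.4528, -0.32, 0.2584]
eef_rot: [-3.141, 0.0, 0.462]
contact_force: [0.3, -0.4, -0.8]
gripper_width: 0.0115
```

Run:
```python
from go import *
print(r.get_obs()["position"],delta([.50,-.15,.26],1.1))
```

```text
[ 0.4528 -0.32    0.2584] [  0.1181  -0.1311  -0.0015  -0.0114  -0.0019 -36.5355]
```

Emit:
servo_tool([
  [[0.012,-0.013,0,0,0,-4,0],[0.024,-0.026,0,0,0,-8,0],[0.036,-0.039,0,0,0,-12,0],[0.048,-0.052,0,0,0,-17,0],[0.06,-0.066,0,0,0,-21,0],[0.072,-0.08,0,0,0,-25,0],[0.084,-0.093,0,0,0,-29,0],[0.096,-0.107,0,0,0,-33,0],[0.108,-0.12,0,0,0,-36.5,0],[0.118,-0.131,0,0,0,-36.5,0]],
])

```text
clock: 8.9
position: [0.5015, -0.1496, 0.2583]
eef_rot: [-3.141, -0.0, 1.094]
contact_force: [0.1, 0.3, -1.0]
gripper_width: 0.0115
```

Run:
```python
from go import *
o=r.get_obs()
im,d=r.capture("side"); p=proj("side",o["position"])[0].astype(int); print(p,o["position"])
x,y=max(p[0]-60,0),max(p[1]-45,0)
cv2.imwrite("pics/g3.png",cv2.convertScaleAbs(cv2.resize(im[y:y+90,x:x+120,::-1],None,fx=5,fy=5,interpolation=cv2.INTER_CUBIC),alpha=1.3))
# neighbour -> pocket estimates and the delta to above it
for n,c in dict(top=[.567,.2169],side=[.5692,.2125]).items():
    for a in(78.1,78.6): print(n,a,np.array(c)-.108*np.array([np.cos(np.radians(a)),np.sin(np.radians(a))]))
print(delta([.546,.109,.26],np.radians(-11.6)))
```

```text
[226 162] [ 0.5015 -0.1496  0.2583]
top 78.1 [0.5447 0.1112]
top 78.6 [0.5457 0.111 ]
side 78.1 [0.5469 0.1068]
side 78.6 [0.5479 0.1066]
[ 0.2484 -0.0791 -0.0013 -0.0864 -0.0679 74.228 ]
```

View pics/g3.png

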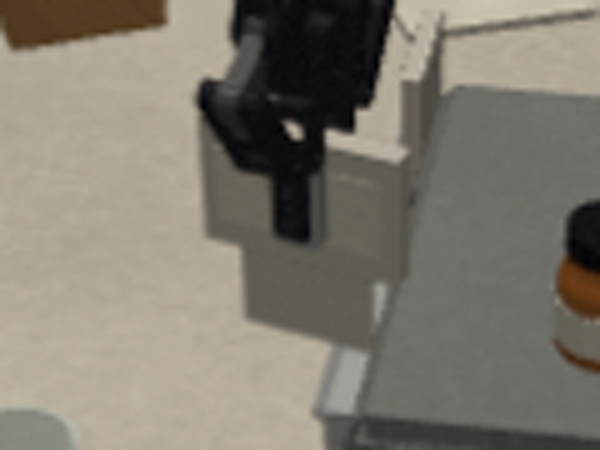

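The card (bordered paler rectangle, crop (355,215)) is on this tool -x face. So tool yaw -11.6° at the shelf puts the card outwards. I'll move above the pocket.

Emit:
servo_tool([
  [[0.025,-0.008,0,0,0,7.5,0],[0.05,-0.016,0,0,0,15,0],[0.075,-0.024,0,0,0,22.5,0],[0.1,-0.032,0,0,0,30,0],[0.125,-0.04,0,0,0,38,0],[0.15,-0.048,0,0,0,46,0],[0.178,-0.056,0,0,0,54,0],[0.205,-0.065,0,0,0,62,0],[0.23,-0.073,0,0,0,70,0],[0.248,-0.079,0,0,0,74.2,0]],
])

```text
clock: 9.95
position: [0.5458, 0.1074, 0.2582]
eef_rot: [-3.142, 0.0, -0.208]
contact_force: [-0.7, -0.2, -0.6]
gripper_width: 0.0116
```

Run:
```python
from go import *
print(r.get_obs()["position"],delta([.546,.109,.20],np.radians(-11.6)))
```

```text
[0.5458 0.1074 0.2582] [-0.0002 -0.0016  0.0582 -0.0033  0.0035 -0.2979]
```

Emit:
servo_tool([
  [[0,-0.001,0.01,0,0,-0.3,0],[0,-0.001,0.02,0,0,-0.3,0],[0,-0.001,0.03,0,0,-0.3,0],[0,-0.001,0.04,0,0,-0.3,0],[0,-0.001,0.05,0,0,-0.3,0],[0,-0.001,0.06,0,0,-0.3,0],[0,-0.001,0.07,0,0,-0.3,0],[0,-0.001,0.078,0,0,-0.3,0],[0,-0.001,0.08,0,0,-0.3,0],[0,-0.001,0.08,0,0,-0.3,0]],
])

```text
clock: 10.95
position: [0.5457, 0.1068, 0.1779]
eef_rot: [3.141, 0.001, -0.198]
contact_force: [0.9, -0.4, -1.4]
gripper_width: 0.0112
```

Run:
```python
from fit import *
o=r.get_obs(); p=o["position"]; print(p,o["eef_rot"],o["contact_force"])
a=np.radians(-11.6); X=np.array([np.cos(a),np.sin(a)]); Y=np.array([-X[1],X[0]])
out=[]
for c in("top","side"):
    im,d=r.capture(c); np.savez(f"{c}1.npz",im=im,d=d); P,uv,col=cloud(c,dict(im=im,d=d))
    q=(P[:,:2]-p[:2]); L=np.c_[q@X,q@Y,P[:,2]]      # shelf axes about the TCP
    white=(col.min(1)>75)
    def S(b0,b1,w=white): return np.all((L>b0)&(L<b1),1)&w
    nb=S([-.04,.055,.1],[.04,.17,.155]); ho=S([-.03,-.06,.145],[.03,.06,.24])
    for n,m in(("nb",nb),("holder",ho)):
        Q=L[m]; print(c,n,m.sum(),"lo",np.percentile(Q,2,0),"hi",np.percentile(Q,98,0),rect(P[m]))
        t=Q[Q[:,2]>np.percentile(Q[:,2],98)-.006]; print("  top x lo/hi",np.percentile(t[:,0],[3,97]),"y",np.percentile(t[:,1],[1,99]))
    u=proj(c,[*p[:2],.13])[0].astype(int); x,y=u[0]-50,u[1]-45
    out.append(cv2.resize(im[y:y+100,x:x+100,::-1],(400,400),interpolation=cv2.INTER_CUBIC))
cv2.imwrite("pics/g4.png",cv2.convertScaleAbs(np.hstack(out),alpha=1.3))
```

```text
[0.5457 0.1068 0.1779] [ 3.1413  0.0006 -0.1984] [ 0.9078 -0.4459 -1.4069]Traceback (most recent call last):
  File "<stdin>", line 12, in <module>
    return _quantile_unchecked(
        a, q, axis, out, overwrite_input, method, keepdims, weights)
    return _ureduce(a,
                    func=_quantile_ureduce_func,
    ...<5 lines>...
                    overwrite_input=overwrite_input,
                    method=method)
    r = func(a, **kwargs)
    result = _quantile(arr,
                       quantiles=q,
    ...<2 lines>...
                       out=out,
                       weights=wgt)
    slices_having_nans = np.isnan(arr[-1, ...])
                                  ~~~^^^^^^^^^
IndexError: index -1 is out of bounds for axis 0 with size 0
```

```bash
cat > chk.py <<'E'
from fit import *
import sys
tag=sys.argv[1]; h0=float(sys.argv[2])
o=r.get_obs(); p=o["position"]; print(p,o["eef_rot"],o["contact_force"])
a=np.radians(-11.6); X=np.array([np.cos(a),np.sin(a)]); Y=np.array([-X[1],X[0]])
out=[]
for c in("top","side"):
    im,d=r.capture(c); np.savez(f"{c}{tag}.npz",im=im,d=d); P,uv,col=cloud(c,dict(im=im,d=d))
    q=(P[:,:2]-p[:2]); L=np.c_[q@X,q@Y,P[:,2]]      # shelf axes about the TCP
    white=(col.min(1)>60)
    def S(b0,b1): return np.all((L>b0)&(L<b1),1)&white
    for n,m in(("nb",S([-.04,.055,.1],[.04,.17,.155])),("nbtop",S([-.04,.05,.143],[.04,.17,.156])),("holder",S([-.02,-.06,h0],[.02,.06,.24])),("tongue",S([-.02,-.06,h0-.04],[.02,.06,h0-.004]))):
        Q=L[m]; print(c,n,m.sum(),end=" ")
        if m.sum()>9: print("lo",np.percentile(Q,2,0),"hi",np.percentile(Q,98,0),rect(P[m]),end="")
        print()
    u=proj(c,[*p[:2],.13])[0].astype(int); x,y=max(u[0]-50,0),u[1]-45
    out.append(cv2.resize(im[y:y+100,x:x+100,::-1],(400,400),interpolation=cv2.INTER_CUBIC))
cv2.imwrite(f"pics/c{tag}.png",cv2.convertScaleAbs(np.hstack(out),alpha=1.3))
E
python3 chk.py 1 0.166
```

```text
[0.546  0.1069 0.1784] [-3.1416 -0.0001 -0.1984] [ 0.0618  0.3722 -1.0654]
top nb 0 
top nbtop 0 
top holder 111 lo [-0.012  -0.0425  0.1726] hi [ 0.0052 -0.0104  0.2273] [537.9  85.3  42.   18.2 100. ]
top tongue 0 
side nb 24 lo [0.0021 0.0612 0.1029] hi [0.0066 0.1279 0.1468] [570.  201.9  73.8   4.3  77.9]
side nbtop 1 
side holder 149 lo [-0.0158 -0.0458  0.1699] hi [0.0079 0.0309 0.2281] [540.9 102.9  84.8  23.9  87.5]
side tongue 20 lo [ 0.0001 -0.0308  0.1271] hi [ 0.0048 -0.0237  0.1549] [543.3  79.6   7.2   5.4  81.6]
```

View pics/c1.png

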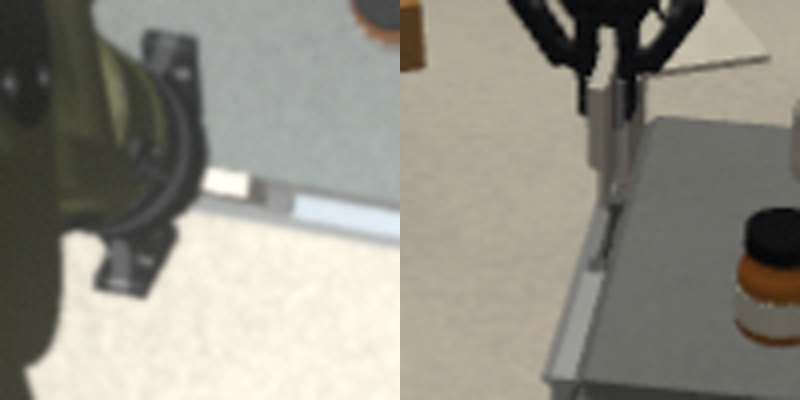

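Run:
```python
from fit import *
p=np.array([.5459,.1069]); a=-.1984; X=np.array([np.cos(a),np.sin(a)]); Y=np.array([-X[1],X[0]])
for c in("top","side"):
    P,uv,col=cloud(c,np.load(f"{c}1.npz")); q=P[:,:2]-p; L=np.c_[q@X,q@Y,P[:,2]]; w=col.min(1)>60
    m=w&np.all((L>[-.02,-.06,.218]),1)&np.all(L<[.02,-.012,.236],1)
    T=L[m]; print(c,"topface",len(T),np.percentile(T[:,2],[5,50,95]))
    for y0 in(-.045,-.04,-.035,-.03,-.025,-.02,-.015):
        s=T[abs(T[:,1]-y0)<.003]
        if len(s)>3: print("  y",y0,"x",s[:,0].min(),s[:,0].max(),"mid",(s[:,0].min()+s[:,0].max())/2)
    print("  y min",np.sort(T[:,1])[:4], "fit line angle", np.degrees(np.polyfit(T[:,1],T[:,0],1)[0]))
    m=w&np.all((L>[-.03,-.052,.176]),1)&np.all(L<[.03,-.036,.214],1); print("  endface",m.sum(),L[m].min(0),L[m].max(0),np.median(L[m],0))
    # neighbour in same frame
    P0,_,c0=cloud(c,np.load(f"{c}0.npz")); q=P0[:,:2]-p; N=np.c_[q@X,q@Y,P0[:,2]]
    t=N[np.all((N>[-.03,.05,.142]),1)&np.all(N<[.03,.17,.158],1)]; print("  nb top",len(t),t.min(0),t.max(0),(t.min(0)+t.max(0))/2, "angle",np.degrees(np.polyfit(t[:,1],t[:,0],1)[0]))
    e=N[np.all((N>[-.03,.055,.105]),1)&np.all(N<[.03,.078,.14],1)]; print("  nb end",len(e),e.min(0),e.max(0),np.median(e,0))
    k=N[(N[:,2]>.084)&(N[:,2]<.096)&(N[:,1]>-.15)&(N[:,1]<.02)&(N[:,0]<.03)&(N[:,0]>-.04)]
    print("  lip front edge x by y",[(y0,round(float(np.percentile(k[abs(k[:,1]-y0)<.006][:,0],1)),4)) for y0 in(-.14,-.12,-.1,-.08,-.06,-.03,0)])
```

```text
top topface 72 [0.2222 0.2251 0.2271]
  y -0.04 x -0.005856733279223628 0.005083923669027828 mid -0.00038640480509790015
  y -0.035 x -0.006426190294115728 0.004344471040957251 mid -0.0010408596265792385
  y -0.03 x -0.006426190294115728 0.005272224110746978 mid -0.000576983091684375
  y -0.025 x -0.006384911152103012 0.0046335813943858915 mid -0.0008756648788585601
  y -0.02 x -0.00650820784573864 0.005405121984708026 mid -0.0005515429305153071
  y min [-0.0423 -0.0423 -0.0419 -0.0418] fit line angle -0.9266059946098629
  endface 19 [-0.0065 -0.0425  0.1783] [ 0.005  -0.0386  0.2136] [-0.0018 -0.0421  0.1979]
  nb top 220 [-0.0073  0.0674  0.143 ] [0.0052 0.1569 0.1535] [-0.001   0.1122  0.1483] angle 0.49191887691700803
  nb end 24 [-0.0077  0.0668  0.1057] [0.0045 0.0754 0.1371] [-0.0019  0.0677  0.1231]
  lip front edge x by y [(-0.14, -0.0157), (-0.12, -0.0153), (-0.1, -0.0154), (-0.08, -0.0155), (-0.06, -0.0151), (-0.03, -0.015), (0, -0.0152)]
side topface 41 [0.2202 0.2257 0.2275]
  y -0.045 x -0.0010863299645005086 0.006508776359130318 mid 0.002711223197314905
  y -0.04 x -0.
[... 280 characters left out ...]
84 mid 0.0031946060476550475
  y -0.02 x -0.00024443902070382325 0.0076652372420786905 mid 0.0037103991106874337
  y -0.015 x -0.003535492186654624 0.007212337039630194 mid 0.0018384224264877851
  y min [-0.0457 -0.0453 -0.045  -0.0445] fit line angle -0.6097893681895614
  endface 47 [-0.0021 -0.0469  0.1771] [ 0.0065 -0.0393  0.2114] [ 0.0032 -0.043   0.195 ]
  nb top 75 [-0.0049  0.0646  0.1421] [0.0081 0.1525 0.1521] [0.0016 0.1085 0.1471] angle 0.09756525923434282
  nb end 50 [-0.0034  0.062   0.1065] [0.008  0.0778 0.1393] [0.0029 0.0664 0.1225]
  lip front edge x by y [(-0.14, -0.013), (-0.12, -0.0128), (-0.1, -0.0125), (-0.08, -0.0119), (-0.06, -0.011), (-0.03, -0.0124), (0, -0.0127)]
```

Both cameras agree, by bias-free comparison of holder and neighbour: x offset is within 1 mm, y needs about +1.5 mm, and yaw is about 0.5° off. I'll correct these and descend to the rim.

Emit:
servo_tool([
  [[0,-0.0015,0.003,0,0,0.5,0],[0,-0.0015,0.008,0,0,0.5,0],[0,-0.0015,0.013,0,0,0.5,0],[0,-0.0015,0.018,0,0,0.5,0],[0,-0.0015,0.023,0,0,0.5,0],[0,-0.0015,0.027,0,0,0.5,0],[0,-0.0015,0.03,0,0,0.5,0],[0,-0.0015,0.032,0,0,0.5,0],[0,-0.0015,0.034,0,0,0.5,0],[0,-0.0015,0.034,0,0,0.5,0]],
])

```text
clock: 12.1
position: [0.5461, 0.1083, 0.1441]
eef_rot: [3.141, 0.0, -0.207]
contact_force: [0.3, -0.3, 0.1]
gripper_width: 0.0115
```

Emit:
servo_tool([
  [[0,0,0.001,0,0,0,0],[0,0,0.002,0,0,0,0],[0,0,0.003,0,0,0,0],[0,0,0.004,0,0,0,0],[0,0,0.005,0,0,0,0],[0,0,0.006,0,0,0,0],[0,0,0.007,0,0,0,0],[0,0,0.008,0,0,0,0],[0,0,0.009,0,0,0,0],[0,0,0.01,0,0,0,0]],
])

```text
clock: 13.1
position: [0.5462, 0.1083, 0.1342]
eef_rot: [3.142, 0.0, -0.207]
contact_force: [1.0, 0.2, -0.6]
gripper_width: 0.0115
```

Emit:
servo_tool([
  [[0,0,0.001,0,0,0,0],[0,0,0.002,0,0,0,0],[0,0,0.003,0,0,0,0],[0,0,0.004,0,0,0,0],[0,0,0.005,0,0,0,0],[0,0,0.006,0,0,0,0],[0,0,0.007,0,0,0,0],[0,0,0.008,0,0,0,0],[0,0,0.009,0,0,0,0],[0,0,0.01,0,0,0,0]],
])

```text
clock: 14.1
position: [0.5462, 0.1083, 0.1242]
eef_rot: [3.142, -0.0, -0.207]
contact_force: [0.6, 0.4, -1.5]
gripper_width: 0.0114
```

Emit:
servo_tool([
  [[0,0,0.001,0,0,0,0],[0,0,0.002,0,0,0,0],[0,0,0.003,0,0,0,0],[0,0,0.004,0,0,0,0],[0,0,0.005,0,0,0,0],[0,0,0.006,0,0,0,0],[0,0,0.007,0,0,0,0],[0,0,0.008,0,0,0,0],[0,0,0.008,0,0,0,0],[0,0,0.008,0,0,0,0]],
])

```text
clock: 15.1
position: [0.5462, 0.1083, 0.1163]
eef_rot: [3.142, 0.0, -0.207]
contact_force: [-0.7, 0.1, -1.9]
gripper_width: 0.0113
```

Emit:
servo_tool([
  [[0,0,0.001,0,0,0,0],[0,0,0.002,0,0,0,0],[0,0,0.003,0,0,0,0],[0,0,0.004,0,0,0,0],[0,0,0.005,0,0,0,0],[0,0,0.006,0,0,0,0],[0,0,0.007,0,0,0,0],[0,0,0.007,0,0,0,0],[0,0,0.007,0,0,0,0],[0,0,0.007,0,0,0,0]],
])

```text
clock: 16.1
position: [0.5462, 0.1084, 0.1094]
eef_rot: [-3.142, -0.0, -0.207]
contact_force: [-1.1, 0.4, 3.8]
gripper_width: 0.0113
```

Emit:
servo_tool([
  [[0,0,0.001,0,0,0,0],[0,0,0.0015,0,0,0,0],[0,0,0.002,0,0,0,0],[0,0,0.0025,0,0,0,0],[0,0,0.003,0,0,0,0],[0,0,0.0035,0,0,0,0],[0,0,0.004,0,0,0,0],[0,0,0.0045,0,0,0,0],[0,0,0.0045,0,0,0,0],[0,0,0.0045,0,0,0,0]],
])

```text
clock: 17.1
position: [0.5463, 0.1083, 0.1049]
eef_rot: [-3.142, -0.0, -0.207]
contact_force: [-1.6, -0.3, 5.1]
gripper_width: 0.0112
```

Emit:
servo_tool([
  [[0,0,0.0002,0,0,0,0],[0,0,0.0003,0,0,0,0],[0,0,0.0005,0,0,0,0],[0,0,0.0006,0,0,0,0],[0,0,0.0008,0,0,0,0],[0,0,0.001,0,0,0,0],[0,0,0.001,0,0,0,0],[0,0,0.001,0,0,0,0],[0,0,0.001,0,0,0,0],[0,0,0.001,0,0,0,0]],
])

```text
clock: 18.1
position: [0.5463, 0.1084, 0.104]
eef_rot: [-3.142, -0.0, -0.207]
contact_force: [-1.4, -0.7, 6.4]
gripper_width: 0.0117
```

Emit:
servo_tool([
  [[0,0,0.0001,0,0,0,0],[0,0,0.0002,0,0,0,0],[0,0,0.0003,0,0,0,0],[0,0,0.0004,0,0,0,0],[0,0,0.0005,0,0,0,0],[0,0,0.0006,0,0,0,0],[0,0,0.0006,0,0,0,0],[0,0,0.0006,0,0,0,0],[0,0,0.0006,0,0,0,0],[0,0,0.0006,0,0,0,0]],
])

```text
clock: 19.1
position: [0.5463, 0.1084, 0.1034]
eef_rot: [-3.141, -0.0, -0.207]
contact_force: [-0.9, -1.3, 6.1]
gripper_width: 0.0111
```

```bash
python3 chk.py 2 0.098
```

```text
[0.5463 0.1084 0.1034] [-3.1415 -0.0002 -0.2071] [-0.9456 -1.2625  6.0881]
top nb 0 
top nbtop 0 
top holder 88 lo [-0.0099 -0.0425  0.1054] hi [ 0.0096 -0.0209  0.2363] [539.3  77.8  30.3  23.8 130.5]
top tongue 240 lo [-0.0153 -0.0592  0.0829] hi [ 0.0193 -0.01    0.0926] [541.5  75.1  52.5  35.7  78.2]
side nb 0 
side nbtop 0 
side holder 139 lo [-0.017  -0.0462  0.1003] hi [0.0094 0.0228 0.1792] [540.   99.2  75.4  29.3  94.5]
side tongue 132 lo [-0.0126 -0.0592  0.0822] hi [0.0194 0.0544 0.093 ] [549.5 107.  118.2  33.4  78. ]
```

View pics/c2.png

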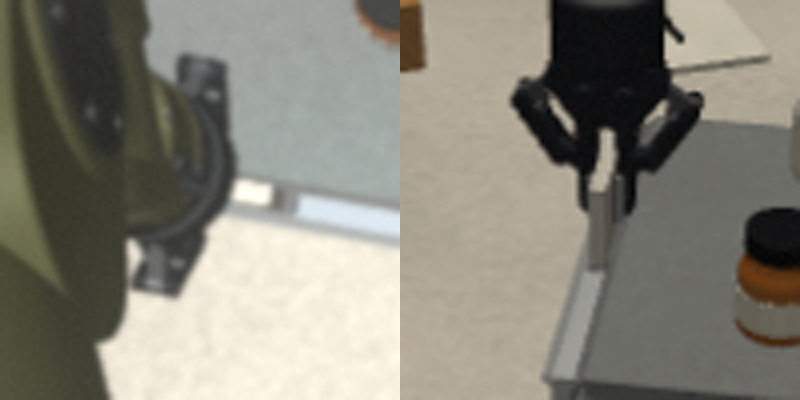

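The holder sits in line with the lip, its shoulders at the rim (side crop (600,265)). I'll press slightly further to feel the hard stop.

Emit:
servo_tool([
  [[0,0,0.0001,0,0,0,0],[0,0,0.0002,0,0,0,0],[0,0,0.0003,0,0,0,0],[0,0,0.0004,0,0,0,0],[0,0,0.0005,0,0,0,0],[0,0,0.0006,0,0,0,0],[0,0,0.0006,0,0,0,0],[0,0,0.0006,0,0,0,0],[0,0,0.0006,0,0,0,0],[0,0,0.0006,0,0,0,0]],
])

```text
clock: 20.2
position: [0.5462, 0.1084, 0.1029]
eef_rot: [-3.142, -0.0, -0.207]
contact_force: [-2.0, -0.7, 7.1]
gripper_width: 0.0112
```

Emit:
servo_tool([
  [[0,0,0.0001,0,0,0,0],[0,0,0.0002,0,0,0,0],[0,0,0.0003,0,0,0,0],[0,0,0.0004,0,0,0,0],[0,0,0.0005,0,0,0,0],[0,0,0.0006,0,0,0,0],[0,0,0.0006,0,0,0,0],[0,0,0.0006,0,0,0,0],[0,0,0.0006,0,0,0,0],[0,0,0.0006,0,0,0,0]],
])

```text
clock: 21.2
position: [0.5463, 0.1084, 0.1025]
eef_rot: [-3.141, -0.0, -0.207]
contact_force: [-2.8, -0.7, 9.5]
gripper_width: 0.0115
```

Run:
```python
from fit import *
o=r.get_obs(); p=o["position"]; a=-.2; X=np.array([np.cos(a),np.sin(a)]); Y=np.array([-X[1],X[0]])
for c in("top","side"):
    im,d=r.capture(c); P,uv,col=cloud(c,dict(im=im,d=d)); q=P[:,:2]-p[:2]; L=np.c_[q@X,q@Y,P[:,2]]
    t=L[(col.min(1)>75)&np.all(L>[-.012,-.05,.12],1)&np.all(L<[.012,-.025,.17],1)]
    if len(t)>5: print(c,"holder top z",np.percentile(t[:,2],[80,95]),"x",t[:,0].min(),t[:,0].max(),"y0",t[:,1].min())
    for l in("beaker","reagent_bottle","jar_a"):
        for k in r.cut_out(l,c)[:2]:
            if k["p"]>.5: print(c,l,np.round(k["position"]))
print(r.get_obs()); r.close_job()
```

```text
top holder top z [0.1504 0.1521] x -0.007239110975493509 0.0050554913729567805 y0 -0.04261183743425745
top beaker [266. 287.]
top reagent_bottle [381. 126.]
top jar_a [156. 131.]
top jar_a [238. 154.]
side holder top z [0.1501 0.1507] x -0.0036874646058004845 0.007744991333452936 y0 -0.04573325476930448
side beaker [168. 217.]
side reagent_bottle [350. 310.]
side jar_a [298. 137.]
side jar_a [288. 173.]
{'clock': 21.6, 'joint_pos': array([ 0.1958,  0.3183, -0.3474,  0.9047, -0.    ,  1.9738]), 'qd': array([ 0.0012, -0.0007, -0.    ,  0.0002, -0.0003, -0.0008]), 'joint_efforts': array([  0.0842, -46.5775,  29.1278,  -1.4143,   0.0068,   0.0046]), 'position': array([0.5463, 0.1084, 0.1025]), 'eef_rot': array([-3.1415, -0.0004, -0.2072]), 'contact_force': array([-2.2427, -0.2003,  8.8231]), 'ft_torque': array([-0.111 ,  0.6819,  0.0033]), 'gripper_width': 0.011494340200669768}
the job is handed in; nothing more can be done
```

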